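Eject a chocolate bar and stop it with the other finger

TASK

Press the brass key of the bar dispenser all the way down with one finger, so that the spring ejector pops the red chocolate bar forward, and have the other finger standing in the track's open outlet so that the bar runs against it and is stopped before it slides away. Do not pick the bar up, and leave the other things on the counter alone. Finish while holding: the key still down under the one finger and the bar resting, still, against the other.

Things in the scene. Friction and masses are not known exactly. Their poses are not given: they have to be found in the camera images.
- dispenser: Bar dispenser fixed to the counter: wooden base, level aluminium track 68 mm wide, spring housing 60 mm high at the back. Origin on the counter under the gate, on the track's centre line. The bar leaves along -x; the key lies on the -y side; z up. Spans x -80 to 191 mm. Behind the gate the track is 55 mm high, with lips over the bar's edges. The outlet (x -75 to 0 mm) is open at its end.
- gate (a point): Track centre line at running height (38 mm), where the bar's front end waits. A brass gate tooth, 24 mm wide, 6 mm long towards the outlet and 5 mm above the running surface, holds the bar; it is part of the key and sinks with it.
- stop_point (a point): Place for the stopping finger: centre of the outlet, 36 mm ahead of the gate, at running height (38 mm). The outlet is two smooth ledges with an open gap 36 mm wide between them, so a finger can stand in it down to 8 mm over the counter; side walls 60 mm apart inside, 49 mm high. Any spot where the bar's front end stops 6 to 58 mm ahead of the gate will do.
- key_top (a point): Centre of the top of the brass key, a ribbed pad 52 mm (dispenser x) by 48 mm (dispenser y), 40 mm over the counter at rest; moves with the key. It is 64 mm from stop_point, straight across the track in dispenser -y (pad from 40 to 88 mm off the centre line).
- key (a joint): Downward travel of the key: 0 at rest, 0.014 m at its stop. Its spring takes about 2.5 N at first and 5 N at the stop, and brings it back up when let go. The gate frees the bar at about 5 mm; hold the key beyond 8 mm.
- bar: Red-wrapped chocolate bar, 55 x 117 x 9 mm, about 85 g, loose, lying lengthwise in the track (underside at 38 mm), front end at the gate. Origin at the centre of its underside, own y axis along its length. A spring plate behind it pushes it to the outlet with about 3.4 N (2.2 N at the end of its 60 mm stroke): once let go it shoots out at about 0.5 m/s and does not stop by itself.
- white_bar: Cream-wrapped chocolate bar, 55 x 117 x 9 mm, loose on the counter; origin at the centre of its underside. Bystander.
- gift_box: Black gift box with a gold ribbon, 69 x 89 x 57 mm, loose; origin at the centre of its underside. Bystander.
- mini_jar: Small white jar with a grey lid, 62 mm across, 78 mm high, loose; origin at the centre of its underside. Bystander.
Mind the look-alikes: they are no part of the job. What is shaped like the bar but black or blue is not meant.

How it is judged:
By the outcome, as a careful person would: the job done as asked, in the order asked, and still so for the second after the job is handed in, while the arm keeps its last pose, push and grip.
It also fails if it takes over 29 s, if anything falls off the work surface, if the arm or the gripper's body presses on something with over 40 N, if the wrist force passes 120 N, or if a joint passes its speed limit or range.

ROBOT

A 6-joint arm with a two-finger parallel gripper is mounted at the origin on a cart in front of the work surface, level with it; the furniture and walls round the work are solid. World frame = base frame: x ahead of the robot, y to its left, z up, the work surface at z = 0. Lengths are in m, angles in rad, forces in N, time in s.
With the tool pointing down it reaches from about 0.35 to 0.975 m from the base axis. Payload 4.9 kg.
Tool frame: the origin (TCP) lies at the very end of the fingers, on their centre line; the grasp point (between the pads) lies 19 mm behind it; z points along the fingers, x is the direction in which the jaws open and shut, and the axes are right-handed (so a half turn about z gives the same grasp; the last joint's range is limited). The gripper opens to 85 mm and grips with 20 to 120 N. Pads are 22 mm wide; open, the fingers measure 114 mm over their backs; the gripper's body (76 mm by 85 mm) begins 54 mm behind the grasp point. The pads swing forward as they close: fully open they stand 13 mm farther back than shut.
Start: joints at [-1.238, 0.053, 1.613, -0, 1.476, -0.119], TCP at [0.273, -0.562, 0.231] pointing down, gripper open.
Joint ranges: [-3.01, 3.01], [-1.01, 2.22], [0.06, 2.58], [-1.02, 4.17], [0.09, 2.62], [-3.14, 3.14]. Speed limits (rad/s): [2.57, 2.57, 3.14, 3.14, 3.14, 3.14].

INTERFACE

Orientations are given as a unit quaternion [w, x, y, z].
In Python, from plant import manip, imaging gives the robot as it stands.
- The arm moves only by the shell command python3 -m pendant 'ROWS'. ROWS is JSON, a list that holds one entry, the list of rows, each a list of 7 numbers: the turn, a rotation vector about the world's x, y, z in units of pi rad (1.0 is pi rad), then the shift along the world's x, y, z in units of 250 mm (1.0 is 250 mm), then the opening, from 0 (shut) to 1 (fully open). In form: [[[ax, ay, az, tx, ty, tz, claw], ...]]. A call has 1 to 20 rows; each row shifts and turns the commanded pose from where the row before left it; what a row does not reach is not made up. A row lasts 1/8 s, in which the tool goes at most 62.5 mm and 10.7 degrees, less where a joint would pass 70% of its speed; a pose out of reach is approached as far as the arm can. A call with a number of a shift or a turn outside -1 to 1 is refused whole. A call with a gripper value outside its range is refused whole. The fingers move at their own pace and stop on an object; the grip force is fixed at half the most. Time passes only in rows, so rows that do not move let the fingers close. It gives the time, the measured TCP pose, the force and the opening at its end, in the units of the state.
- manip.state(): the state, without advancing time (a new reading comes with each control period).
- imaging.grab_frame(name): name is "scene" or "top" or "wrist"; returns a dict with "frame" (400x640x3 uint8, blue, green, red), "mtx" (3x3 intrinsics, pixels), "k1" (the pictures are not rectified: a ray, as slopes to the right and down, at radius r is drawn at 1 + k1 r^2 times it, then the intrinsics apply), "world_to_cam" (4x4, takes a point from world to camera coordinates). Camera axes: x right, y down, z forward; pixel columns grow to the right and rows downward; lengths in m; the calibration is good to about 2 mm. A picture is of the moment at which its call begins. There is no depth.
- manip.job_done(): hands the job in, once; it reports no verdict.
The state is a dict: "time": time; "joint_pos": joint angles; "joint_vel": joint speeds; "joint_efforts": joint torques, N m; "tool_pos": TCP position; "tool_rot": TCP orientation; "contact_force": force on the tool from outside, world axes, zero at the start; "ft_torque": the same for the moment, N m; "gripper_width": opening from 0.0 (shut) to 1.0 (fully open).
Only numpy, scipy, OpenCV 4.12 (cv2) and the standard library are available. Lean on these libraries where they do the work, as an engineer would, in place of code of your own. Each camera call takes 0.05 s, during which the arm holds its last target. There are 200 camera calls.

## Working session

There is one attempt and no reset: what is moved stays moved. The work goes in short steps, Python scripts to look and compute and a shell command to move; the robot and the scene stay as the last step left them, time stands still between calls to the robot, and variables do not carry over. Pictures are saved under pics/ and viewed, about 8 in all and at most 12, crops included, and the job is handed in when it is done.

```bash
mkdir -p pics; cat > h.py <<'E'
import numpy as np, cv2
from plant import manip, imaging
def grab(n):
    return imaging.grab_frame(n)
def ray(f,u,v):
    K=np.array(f["mtx"],float);k=f["k1"]
    d=np.array([(u-K[0,2])/K[0,0],(v-K[1,2])/K[1,1]]);s=d.copy()
    for _ in range(20): s=d/(1+k*(s@s))
    T=np.array(f["world_to_cam"]);R=T[:3,:3]
    return -R.T@T[:3,3], R.T@np.array([s[0],s[1],1.])
def onz(f,u,v,z):
    o,d=ray(f,u,v); return o+d*(z-o[2])/d[2]
def tri(rs):
    A=0;b=0
    for o,d in rs:
        d=d/np.linalg.norm(d);P=np.eye(3)-np.outer(d,d);A=A+P;b=b+P@o
    return np.linalg.solve(A,b)
def proj(f,p):
    K=np.array(f["mtx"],float);T=np.array(f["world_to_cam"]);c=T[:3,:3]@p+T[:3,3]
    s=c[:2]/c[2];s=s*(1+f["k1"]*(s@s));return K[0,0]*s[0]+K[0,2],K[1,1]*s[1]+K[1,2]
E
python3 - <<'E'
from h import *
for n in("scene","top"):
    f=grab(n);cv2.imwrite(f"pics/{n}0.png",f["frame"]);print(n,np.round(onz(f,320,200,0),3))
s=manip.state();print(s["time"],s["tool_pos"],s["tool_rot"],s["contact_force"],s["gripper_width"])
E
```

```text
scene [ 0.61  -0.027  0.   ]
top [0.564 0.026 0.   ]
0.1 [ 0.2726743  -0.56175297  0.23016653] [-5.98273935e-04  8.47504435e-01 -5.30787470e-01 -7.32408806e-04] [ 0.44573386 -1.05748219  1.00242676] 0.9998084001275568
```

View pics/scene0.png

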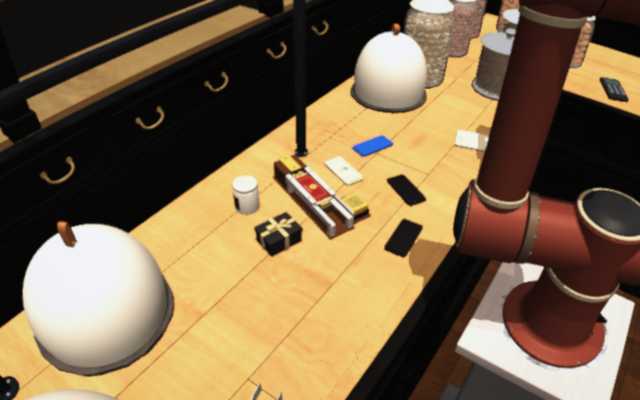

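View pics/top0.png

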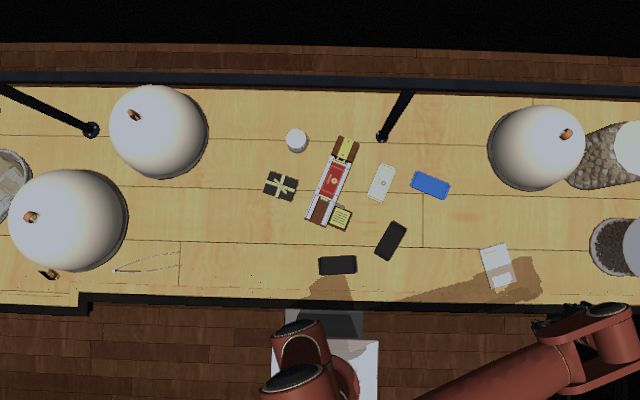

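```bash
python3 - <<'E'
from h import *
a=cv2.imread("pics/scene0.png")[145:245,260:385];b=cv2.imread("pics/top0.png")[125:235,280:400]
b=cv2.resize(b,None,fx=5,fy=5,interpolation=2);a=cv2.resize(a,None,fx=5,fy=5,interpolation=2)
cv2.imwrite("pics/c_top.png",b);cv2.imwrite("pics/c_sc.png",a)
f=grab("top")
for u,v,z in((333,181,.047),(341,217,.04),(318,222,.038),(381,137,0)):print(u,v,np.round(onz(f,u,v,z),4))
# red bar mask
h=cv2.cvtColor(f["frame"],cv2.COLOR_BGR2HSV)[140:225,300:360]
m=((h[...,0]<8)|(h[...,0]>172))&(h[...,1]>150)&(h[...,2]>90)
c=max(cv2.findContours(m.astype('uint8'),0,1)[0],key=cv2.contourArea)
bx=cv2.boxPoints(cv2.minAreaRect(c))+[300,140];print(bx)
for p in bx:print(np.round(onz(f,*p,.047),4))
E
```

```text
333 181 [ 0.6181 -0.0118  0.047 ]
341 217 [ 0.5121 -0.0381  0.04  ]
318 222 [0.4957 0.0298 0.038 ]
381 137 [ 0.7649 -0.1586  0.    ]
[[318.78698158 192.91125107]
 [331.83432198 161.59763718]
 [344.33136749 166.80473709]
 [331.28402519 198.11835098]]
[0.5816 0.0295 0.047 ]
[ 0.6763 -0.007   0.047 ]
[ 0.6615 -0.0445  0.047 ]
[ 0.567  -0.0078  0.047 ]
```

View pics/c_top.png

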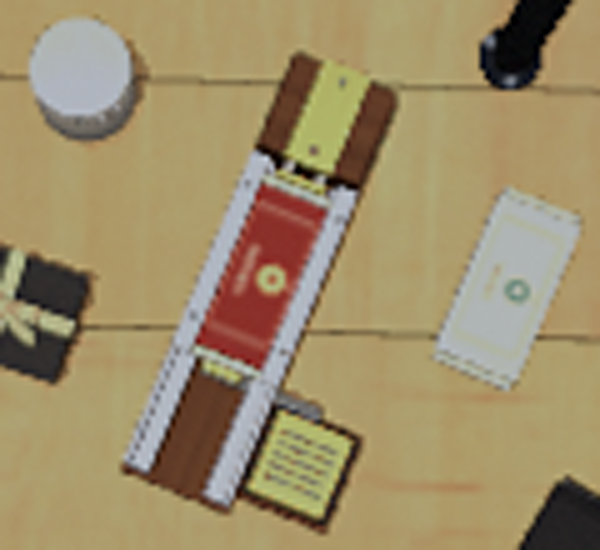

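The thing I want is the red bar in the track at top (333,181). It could be confused with the blue bar at (430,185), black bars at (390,240) and (337,265), and cream bars at (381,182) and (497,265). The crop confirms it: red bar in the track, outlet towards the robot, key at (341,217) on its right. Next I move over it with the jaws across the track.

```bash
python3 -m pendant '[[[0,0,-0.022,0.084,0.185,0,0.58],[0,0,-0.022,0.084,0.185,0,0.58],[0,0,-0.022,0.084,0.185,0,0.58],[0,0,-0.022,0.084,0.185,0,0.58],[0,0,-0.022,0.084,0.185,0,0.58],[0,0,-0.022,0.084,0.185,0,0.58],[0,0,-0.022,0.084,0.185,0,0.58],[0,0,-0.022,0.084,0.185,0,0.58],[0,0,-0.022,0.084,0.185,0,0.58],[0,0,-0.022,0.084,0.185,0,0.58],[0,0,-0.022,0.084,0.185,0,0.58],[0,0,-0.022,0.084,0.185,0,0.58],[0,0,0,0,0,0,0.58],[0,0,0,0,0,0,0.58]]]'
python3 - <<'E'
from h import *
f=grab("wrist");cv2.imwrite("pics/w1.png",f["frame"]);s=manip.state();print(s["time"],s["tool_pos"],s["tool_rot"],s["contact_force"],s["gripper_width"])
np.save("w1.npy",f,allow_pickle=True)
E
```

```text
time: 1.9
tool_pos: [0.5245, -0.0074, 0.2309]
tool_rot: [-0.0, -0.562, 0.827, 0.0]
contact_force: [-0.7, -0.5, -0.4]
gripper_width: 0.583
1.95 [ 0.52447521 -0.00788483  0.23097303] [-3.75230334e-04 -5.61645863e-01  8.27377651e-01  7.73884656e-05] [-0.01924734  0.32451023  0.44705622] 0.5824175259590788
```

View pics/w1.png

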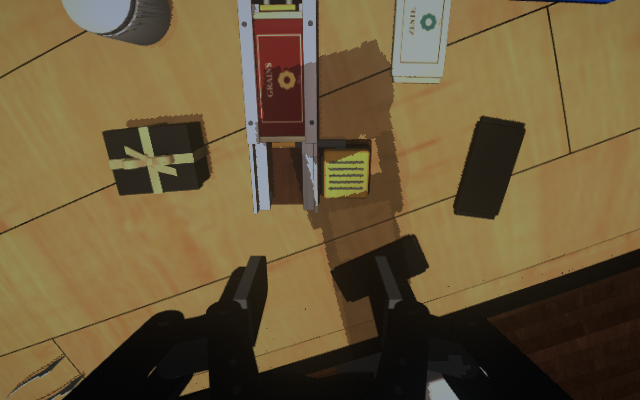

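The wrist view shows the key pad near (347,173), the outlet between its walls at (255–315, 142–210), and the red bar's front near row 137. The track lies nearly upright in the picture, so the yaw is about right. I'll measure it in both views.

```bash
python3 - <<'E'
from h import *
w=np.load("w1.npy",allow_pickle=True).item();t=grab("top")
def blob(f,lo,hi,roi):
    x0,y0,x1,y1=roi;h=cv2.cvtColor(f["frame"],cv2.COLOR_BGR2HSV)[y0:y1,x0:x1]
    m=cv2.inRange(h,lo,hi) if lo[0]<=hi[0] else cv2.inRange(h,(0,lo[1],lo[2]),hi)|cv2.inRange(h,lo,(180,255,255))
    m=cv2.morphologyEx(m,cv2.MORPH_CLOSE,np.ones((5,5)))
    c=max(cv2.findContours(m,0,1)[0],key=cv2.contourArea);r=cv2.minAreaRect(c)
    return np.array(r[0])+[x0,y0],cv2.boxPoints(r)+[x0,y0]
kw,kb=blob(w,(22,110,90),(36,255,255),(322,140,380,205))
kt,tb=blob(t,(22,90,90),(36,255,255),(328,203,356,234))
print("key px",kw,kt);print(kb);print("key tri",tri([ray(w,*kw),ray(t,*kt)]));print("key wrist z.04",onz(w,*kw,.04),"top",onz(t,*kt,.04))
K=np.array([onz(w,*p,.04)[:2] for p in kb]);print(np.round(K,4))
rw,rb=blob(w,(172,130,60),(8,255,255),(245,15,315,142));rt,_=blob(t,(172,130,60),(8,255,255),(305,150,360,210))
print("bar px",rw,rt,"tri",tri([ray(w,*rw),ray(t,*rt)]),onz(w,*rw,.047));print(rb)
R=np.array([onz(w,*p,.047)[:2] for p in rb]);print(np.round(R,4))
for B in(K,R):
    for i in(0,1):d=B[i+1]-B[i];print(np.hypot(*d),np.degrees(np.arctan2(d[1],d[0])))
im=cv2.resize(w["frame"][110:220,230:390],None,fx=5,fy=5,interpolation=2)
cv2.imwrite("pics/w1c.png",im)
E
```

```text
key px [346.5 174.5] [338.95000076 223.85000038]
[[325. 152.]
 [368. 152.]
 [368. 197.]
 [325. 197.]]
key tri [ 0.49337568 -0.03565289 -0.03070466]
key wrist z.04 [ 0.51230701 -0.03701347  0.04      ] top [ 0.49168977 -0.03242361  0.04      ]
[[ 0.5428 -0.0246]
 [ 0.5265 -0.0657]
 [ 0.4804 -0.05  ]
 [ 0.4975 -0.007 ]]
bar px [278.30897141  76.84739304] [332.  185.5] tri [ 0.62187222 -0.00708426 -0.02165646] [ 0.62658762 -0.00999273  0.047     ]
[[252.82025146  19.03573227]
 [301.88903427  18.23132706]
 [303.79769135 134.65905762]
 [254.72890854 135.4634552 ]]
[[ 0.6803 -0.0085]
 [ 0.6644 -0.0496]
 [ 0.5679 -0.0117]
 [ 0.5852  0.0337]]
0.04418949918516701 -111.59309129060989
0.04871213028652138 161.17549390691596
0.04406641411420664 -111.10026304434233
0.10370840821261808 158.59857984586444
```

View pics/w1c.png

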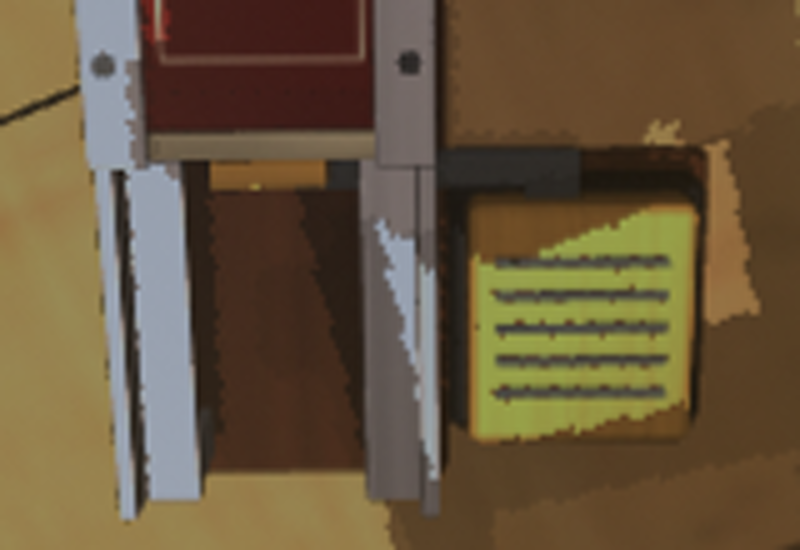

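```bash
python3 - <<'E'
from h import *
w=np.load("w1.npy",allow_pickle=True).item();t=grab("top")
a,b=(346.3,173.5),(340.1,217.1)
print("key tri",tri([ray(w,*a),ray(t,*b)]),onz(w,*a,.04),onz(t,*b,.04))
r=[onz(w,*p,.04)[:2] for p in((324,148.4),(369.4,151),(368.4,197.4),(324,198))];print(np.round(r,4))
# bar front end (white band front edge), at top (.047)
fw=[(230+148/5,110+160/5),(230+375/5,110+160/5)]
g=[onz(w,*p,.047)[:2] for p in fw];print("front",g)
gc=(g[0]+g[1])/2
ft=[(280+193/5,125+352/5),(280+256/5,125+374/5)];print("front tri",tri([ray(w,*np.mean(fw,0)),ray(t,*np.mean(ft,0))]))
s=onz(w,285.7,174,.038)[:2]
th=np.radians(-21.3);X=np.array([np.cos(th),np.sin(th)]);Y=np.array([-X[1],X[0]])
k=onz(w,*a,.04)[:2]
d=s-k;print("stop",s,"key->stop disp",d@X,d@Y,"gate->stop",(gc-s)@X,(gc-s)@Y)
print("stop from key",k+.064*Y, "from gate",gc-.036*X)
st=manip.state();q=st["tool_rot"];print(st["tool_pos"],np.degrees(2*np.arctan2(q[2],q[1])))
print("mid target",k+.032*Y,"shift",(k+.032*Y-st["tool_pos"][:2]))
E
```

```text
key tri [ 0.51189546 -0.03638079  0.03392263] [ 0.51339815 -0.03718787  0.04      ] [ 0.51175916 -0.03539572  0.04      ]
[[ 0.5466 -0.025 ]
 [ 0.527  -0.0674]
 [ 0.4798 -0.0503]
 [ 0.4968 -0.0056]]
front [array([0.57748995, 0.03195143]), array([ 0.56071975, -0.01007813])]
front tri [0.56854431 0.01128554 0.04334167]
stop [0.53596679 0.02245155] key->stop disp -0.0006370830999397857 0.06376361049591327 gate->stop 0.0350572430494348 0.0013091113473599463
stop from key [0.53664622 0.02244037] from gate [0.53556397 0.0240137 ]
[ 0.52451007 -0.0083035   0.23117473] 248.27456287751707
mid target [ 0.52502219 -0.00737375] shift [0.00051211 0.00092975]
```

Key, outlet and gate agree to about 1.5 mm, and the measured key height of 34–40 mm fits the text. The TCP is already within 1 mm of the midpoint, so I descend.

```bash
python3 -m pendant '[[[0,0,0.001,0.001,0.002,-0.15,0.58],[0,0,0.001,0.001,0.002,-0.15,0.58],[0,0,0,0,0,-0.15,0.58],[0,0,0,0,0,-0.11,0.58],[0,0,0,0,0,-0.04,0.58],[0,0,0,0,0,0,0.58]]]'
python3 - <<'E'
from h import *
f=grab("wrist");cv2.imwrite("pics/w2.png",f["frame"]);s=manip.state();print(s["time"],s["tool_pos"],s["contact_force"],s["gripper_width"])
E
```

```text
time: 2.8
tool_pos: [0.5252, -0.0068, 0.0813]
tool_rot: [-0.0, -0.564, 0.826, 0.0]
contact_force: [-0.3, 0.9, -0.2]
gripper_width: 0.582
2.85 [ 0.52593361 -0.00680201  0.08225361] [-0.46206997 -0.27900019  0.16622139] 0.5797562861942868
```

View pics/w2.png

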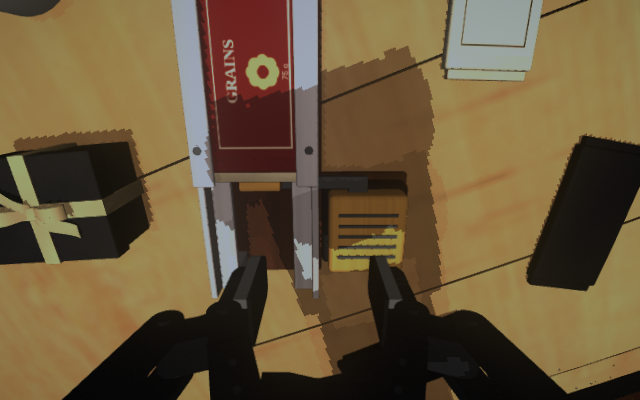

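The fingertips are at about (256,258) and (380,258), one heading for the outlet and the other for the pad. I'll check this numerically.

```bash
python3 - <<'E'
from h import *
f=grab("wrist")
for z in(.082,.088):
    for p in((247,257),(266,257),(369,257),(391,257)):print(z,p,np.round(onz(f,*p,z),4))
for z in(.082,.09):
    print(z,proj(f,np.array([.536,.0228,z])),proj(f,np.array([.5130,-.0368,z])))
E
```

```text
0.082 (247, 257) [0.5436 0.0223 0.082 ]
0.082 (266, 257) [0.5402 0.0135 0.082 ]
0.082 (369, 257) [ 0.5216 -0.034   0.082 ]
0.082 (391, 257) [ 0.5176 -0.0442  0.082 ]
0.088 (247, 257) [0.5461 0.0197 0.088 ]
0.088 (266, 257) [0.5429 0.0113 0.088 ]
0.088 (369, 257) [ 0.5251 -0.0342  0.088 ]
0.088 (391, 257) [ 0.5212 -0.0439  0.088 ]
0.082 (np.float64(252.5808667499068), np.float64(269.93779394194115)) (np.float64(379.70801959431117), np.float64(269.42068381420177))
0.09 (np.float64(249.4983142037187), np.float64(278.5662753432129)) (np.float64(382.6737458845318), np.float64(278.03247963615195))
```

```bash
python3 -m pendant '[[[0,0,0,0.001,0.003,-0.04,0.58],[0,0,0,0.001,0.003,-0.04,0.58],[0,0,0,0,0,-0.04,0.58],[0,0,0,0,0,-0.03,0.58],[0,0,0,0,0,0,0.58]]]'
python3 -m pendant '[[[0,0,0,0,0,-0.01,0.58],[0,0,0,0,0,-0.01,0.58],[0,0,0,0,0,0,0.58]]]'
python3 - <<'E'
from h import *
f=grab("wrist");cv2.imwrite("pics/w3.png",f["frame"]);s=manip.state();print(s["time"],s["tool_pos"],s["contact_force"],s["gripper_width"])
E
```

```text
time: 3.52
tool_pos: [0.5251, -0.0046, 0.0427]
tool_rot: [-0.001, -0.564, 0.825, 0.001]
contact_force: [-0.3, 0.4, 1.1]
gripper_width: 0.585
time: 3.9
tool_pos: [0.5258, -0.0048, 0.0387]
tool_rot: [-0.0, -0.564, 0.825, 0.0]
contact_force: [0.2, 0.8, 0.7]
gripper_width: 0.584
3.95 [ 0.52588506 -0.0047745   0.03885312] [-0.12459068  0.66380282 -0.33046104] 0.5798574643478027
```

View pics/w3.png

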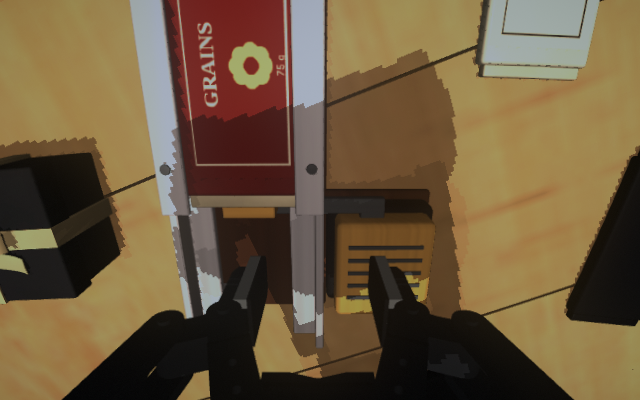

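Both fingers line up: the stop finger is inside the 222–292 px gap and the other is over the pad, with no contact yet. Now I press.

```bash
python3 -m pendant '[[[0,0,0,0,0,-0.014,0.58],[0,0,0,0,0,-0.014,0.58],[0,0,0,0,0,0,0.58]]]'
python3 -m pendant '[[[0,0,0,0,0,-0.014,0.58],[0,0,0,0,0,-0.014,0.58],[0,0,0,0,0,0,0.58]]]'
python3 -m pendant '[[[0,0,0,0,0,-0.012,0.58],[0,0,0,0,0,0,0.58]]]'
python3 - <<'E'
from h import *
f=grab("wrist");cv2.imwrite("pics/w4.png",f["frame"]);s=manip.state();print(s["time"],s["tool_pos"],s["contact_force"],s["gripper_width"])
E
```

```text
time: 4.32
tool_pos: [0.5259, -0.0048, 0.0319]
tool_rot: [-0.0, -0.565, 0.825, 0.0]
contact_force: [-0.5, 0.5, 2.6]
gripper_width: 0.58
time: 4.7
tool_pos: [0.526, -0.0048, 0.025]
tool_rot: [-0.0, -0.565, 0.825, -0.0]
contact_force: [-0.7, 0.4, 3.6]
gripper_width: 0.583
time: 4.95
tool_pos: [0.526, -0.0048, 0.0229]
tool_rot: [-0.0, -0.565, 0.825, 0.0]
contact_force: [-4.7, 1.8, 9.8]
gripper_width: 0.577
5.0 [ 0.52600076 -0.00481108  0.02286517] [-3.31425332  1.10201963 10.55753419] 0.5773747235475942
```

View pics/w4.png

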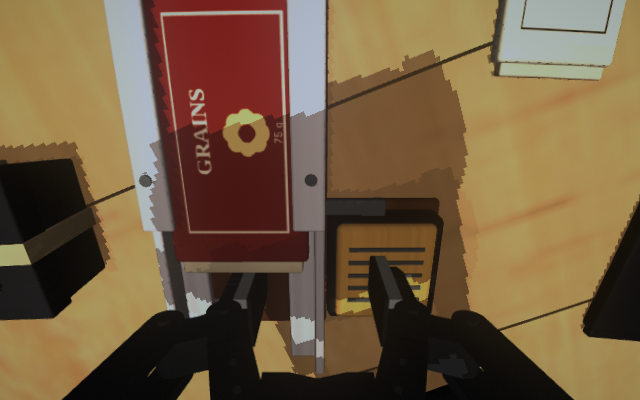

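The bar has run out (front edge near (243,268)) and stopped against the finger with about 3.5 N. Fz of 10.5 N is above the 5 N spring load, so the key is on its stop. I'll hold and check that everything stays still.

```bash
python3 -m pendant '[[[0,0,0,0,0,0,0.58],[0,0,0,0,0,0,0.58],[0,0,0,0,0,0,0.58],[0,0,0,0,0,0,0.58],[0,0,0,0,0,0,0.58],[0,0,0,0,0,0,0.58]]]'
python3 - <<'E'
from h import *
a=cv2.imread("pics/w4.png");f=grab("wrist");b=f["frame"];d=cv2.absdiff(a,b).max(2);print("changed px",(d>30).sum())
s=onz(f,243,272,.047)[:2];th=np.radians(-21.3);X=np.array([np.cos(th),np.sin(th)])
print("bar front ahead of gate",(np.array([.5687,.0112])-s)@X)
s=manip.state();print(s["time"],s["tool_pos"],s["contact_force"],s["gripper_width"]);
t=grab("top")["frame"];t0=cv2.imread("pics/top0.png")
for n,(u,v) in dict(white=(381,182),box=(281,186),jar=(297,141)).items():
    print(n,cv2.absdiff(t,t0)[v-20:v+20,u-18:u+18].max(2).__gt__(40).sum())
E
```

```text
time: 5.75
tool_pos: [0.526, -0.0048, 0.0229]
tool_rot: [-0.0, -0.565, 0.825, 0.0]
contact_force: [-4.3, 0.7, 9.9]
gripper_width: 0.58
changed px 124
bar front ahead of gate 0.021881527063934016
5.8 [ 0.52600276 -0.00480941  0.02288733] [-2.99778084  0.4341361  10.02718904] 0.5862830539024823
white 0
box 0
jar 0
```

```bash
python3 - <<'E'
from h import *
a=grab("wrist")["frame"]
for _ in range(8): b=grab("wrist")["frame"]
d=cv2.absdiff(a,b).max(2)>30;print(d.sum(),np.argwhere(d).mean(0) if d.any() else "")
print(manip.state()["contact_force"]);print(manip.job_done())
E
```

```text
2 [135.5 377. ]
[-3.91419297  1.13386071 10.08886593]
the job is handed in; nothing more can be done
None
```

The key is held all the way down under one finger, and the red bar popped forward and is resting still against the other. I handed the job in at about 6.3 s of robot time.

- **Key:** the wrist shows about 10 N upward, well over the key spring's 5 N, so the key is on its stop.
- **Bar:** its front end stopped about 22 mm ahead of the gate, inside the 6 to 58 mm range. It pushes on the finger with about 3–4 N.
- **Stillness:** 0.75 s after the press, 124 wrist-camera pixels had changed, and I did not trace why. A second check over about 0.4 s just before hand-in showed 2, and the force stayed steady.
- **Bystanders:** the cream bar, gift box and jar show no change in the top camera. I didn't check the blue and black look-alikes this way.

**Failed check:** one automatic measurement, taken while the arm blocked the top camera, gave impossible heights of −31 mm for the key and −22 mm for the bar. I repeated it using points picked by eye in the first, unblocked top picture and the wrist picture. That put the key top at 34 mm and the bar's front end at 43 mm, a few mm below the text's 40 and 47 mm, so I found the contact by force.

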